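# Prove the reading of the large dial gauge

## Robot

A 6-joint arm with a two-finger parallel gripper is mounted at the origin on a cart in front of the work surface, level with it; the furniture and walls round the work are solid. World frame = base frame: x ahead of the robot, y to its left, z up, the work surface at z = 0. Lengths are in m, angles in degrees, forces in N, time in s.
With the tool pointing down it reaches from about 0.3 to 0.75 m from the base axis. Payload 8.5 kg.
Tool frame: the origin (TCP) lies on the centre line of the jaws, within the pads' length; the fingertips stand 14 mm ahead of it and the grasp point (between the pads) lies 5 mm behind it; z points along the fingers, x is the direction in which the jaws open and shut, and the axes are right-handed (so a half turn about z gives the same grasp; the last joint's range is limited). The gripper opens to 85 mm and grips with 20 to 120 N. Pads are 22 mm wide; open, the fingers measure 114 mm over their backs; the gripper's body (76 mm by 85 mm) begins 54 mm behind the grasp point. The pads swing forward as they close: fully open they stand 13 mm farther back than shut.
Start: joints at [-80.976, 21.807, 74.336, -0, 83.858, -12.336], TCP at [0.2, -0.512, 0.245] pointing down, gripper open.
Joint ranges: [-178.18, 178.18], [-50.72, 133.34], [12.68, 142.11], [-81.47, 261.47], [9.98, 163.14], [-165.26, 165.26]. Speed limits (degrees/s): [136.94, 136.94, 180, 180, 180, 180].

## Interface

Orientations are given as a 3x3 rotation matrix whose columns are the frame's x, y, z axes.
In Python, from rig import * gives the robot as it stands.
- The arm moves only by the shell command python3 -m crank 'ROWS' [FORCE]. ROWS is JSON, one flat list of numbers, 7 for each row, row after row: the turn, a rotation vector about the world's x, y, z in rad, then the shift along the world's x, y, z in m, then the opening in per cent of the stroke, from 0 (shut) to 100 (fully open). A call has 1 to 20 rows; each row shifts and turns the commanded pose from where the row before left it; what a row does not reach is not made up. A row lasts 1/10 s, in which the tool goes at most 50 mm and 8.59 degrees, less where a joint would pass 70% of its speed; a pose out of reach is approached as far as the arm can. A call is refused whole if a number of a shift passes 0.05 or a number of a turn 0.15, either way. A call with a gripper value outside its range is refused whole. The fingers move at their own pace and stop on an object; FORCE is the grip in N (left out, the last holds). Time passes only in rows, so rows that do not move let the fingers close. It gives the time, the measured TCP pose, the force and the opening at its end, in the units of the state.
- observe(): the state, without advancing time (a new reading comes with each control period).
- get_image(name): name is "side" or "top" or "wrist"; returns a dict with "frame" (420x560x3 uint8, red, green, blue), "fov_y" (degrees; the focal length in pixels is half the picture's height over the tangent of half this angle, whatever the lens; pixels are square), "cx", "cy" (the principal point, pixels), "world_to_cam" (4x4, takes a point from world to camera coordinates). Camera axes: x right, y up, looking along -z (the intrinsics and any distortion apply to the point x, -y, -z); pixel columns grow to the right and rows downward; lengths in m; the calibration is good to about 2 mm. A picture is of the moment at which its call begins. There is no depth.
- close_job(): hands the job in, once; it reports no verdict.
The state is a dict: "time_s": time; "q": joint angles; "qvel": joint speeds; "joint_efforts": joint torques, N m; "position": TCP position; "tool_rot": TCP orientation; "ft_force": force on the tool from outside, world axes, zero at the start; "wrist_torque": the same for the moment, N m; "grip_width": finger opening in m.
Only numpy, scipy, OpenCV 4.12 (cv2) and the standard library are available. Lean on these libraries where they do the work, as an engineer would, in place of code of your own. Each camera call takes 0.05 s, during which the arm holds its last target. There are 200 camera calls.

## Task

A ground steel bar lies in the checking fixture under three dial gauges. Prove that the gauge with the large dial repeats: with a light fingertip press its lever pad well down, nearly as far as it goes, and follow it gently back up so that the stylus sets down on the bar under control and does not snap, and do this two times (one more does no harm). Then withdraw; touch only that one pad, without grasping anything, and leave the two small gauges, the bar and the other things on the bench alone.

Things in the scene. Friction and masses are not known exactly. Their poses are not given: they have to be found in the camera images.
- fixture: Checking fixture fixed to the bench: grey base 96 x 214 mm, 16 mm thick, rail 46 mm high along its back. Origin on its underside (bench level) below the middle gauge place. z up, y along the bar, -x the side to which the three levers point. Gauges stand at y = -66, 0, +66 mm in an order that differs from run to run; highest part: the dials' tops, 94 mm up.
- large_gauge_pad (a point): Pad of the gauge with the LARGE dial, the one to press: steel disc 19 mm across on the free end of its lifting lever. Point: centre of its upper face, at rest 70 mm above the bench, 80 mm from the stylus axis toward the fixture's -x. It sinks 14 mm at lever 0.24 rad, 18 mm at 0.30, 27 mm at the stop, staying within 3 mm seen from above. Nothing stands over it.
- large_gauge_lever (a joint): Turn of the large gauge's lifting lever, rad: 0 at rest with the stylus on the bar, growing as the pad is pressed, stop at 0.46. It pivots 22 mm before the stylus axis, 52 mm above the bench, and lifts the stylus 22 mm per rad. Springs bring it back: at the pad 1 N at first, 3 N at 0.24, 5 N just before the stop. The dial's pointer turns with it.
- large_gauge_spindle (a joint): Height in m of the large gauge's spindle above its rest on the bar: 0 with the stylus on the bar, positive when lifted. If the pad is let go suddenly, the spring snaps it down.
- small_gauge_a_lever (a joint): Turn in rad of the lever of one of the two gauges with a SMALL dial (39 mm across); to be left at 0.
- small_gauge_b_lever (a joint): The same for the other small gauge; to be left at 0.
- small_gauge_a_pad (a point): Pad of one of the two gauges with a small dial, to be left alone: the same disc on the same lever, centre of its upper face, 70 mm above the bench. Neighbouring pads are 66 mm apart, centre to centre.
- small_gauge_b_pad (a point): Pad of the other gauge with a small dial, to be left alone; as the first.
- large_gauge_dial: Dial of the large gauge, 58 mm across, lying face up from 77 to 94 mm above the bench; its origin lies on the stylus axis at bench level. Not to be touched.
- bar: Ground steel bar 24 x 185 x 8 mm, loose on three anvils of the fixture (upper face 36 mm above the bench), long axis along its own y; origin at the centre of its underside. Not to be touched; the stylus rests on it.
- flat_bar_1: Bystander, loose: dark flat steel bar 26 x 165 x 9 mm; origin at the centre of its underside. Not to be moved.
- flat_bar_2: Bystander, loose: dark flat steel bar 22 x 175 x 8 mm; origin at the centre of its underside. Not to be moved.
- try_square: Bystander, loose: try square, wooden stock and steel blade, 95 x 166 x 16 mm; origin at the centre of its underside. Not to be moved.
- nut_1: Bystander, loose: dark hexagon nut 24 x 27 x 19 mm; origin at the centre of its underside. Not to be moved.
- nut_2: Bystander, loose: bright hexagon nut 19 x 22 x 16 mm; origin at the centre of its underside. Not to be moved.
- oil_can: Bystander, loose: oil can with a thin bent spout, 68 x 85 x 176 mm; origin at the centre of its underside. Not to be moved.
- scriber_tin: Bystander, loose: round tin with scribers, 69 mm across, 128 mm high; origin at the centre of its underside. Not to be moved.
- bolt_m16: Bystander, loose: rusty bolt standing on its head, 27 x 65 mm high; origin at the centre of its underside. Not to be moved.

How it is judged:
By the outcome, as a careful person would: the job done as asked, in the order asked, and still so for the second after the job is handed in, with the robot touching nothing.
It also fails if it takes over 45 s, if anything falls off the work surface, if the arm or the gripper's body presses on something with over 40 N, if the wrist force passes 120 N, or if a joint passes its speed limit or range.

## Working session

There is one attempt and no reset: what is moved stays moved. The work goes in short steps, Python scripts to look and compute and a shell command to move; the robot and the scene stay as the last step left them, time stands still between calls to the robot, and variables do not carry over. Pictures are saved under pics/ and viewed, about 8 in all and at most 12, crops included, and the job is handed in when it is done.

```bash
mkdir -p pics
cat > h.py <<'E'
from rig import *
import numpy as np, cv2
def ray(im,u,v):
    H=im["frame"].shape[0]; f=H/2/np.tan(np.radians(im["fov_y"])/2)
    d=np.array([(u-im["cx"])/f,-(v-im["cy"])/f,-1]); M=np.array(im["world_to_cam"]); R=M[:3,:3]
    return -R.T@M[:3,3], R.T@d
def on(im,u,v,z):
    o,d=ray(im,u,v); return o+d*(z-o[2])/d[2]
def proj(im,p):
    H=im["frame"].shape[0]; f=H/2/np.tan(np.radians(im["fov_y"])/2)
    M=np.array(im["world_to_cam"]); c=M[:3,:3]@np.array(p)+M[:3,3]
    return im["cx"]+f*c[0]/-c[2], im["cy"]-f*c[1]/-c[2]
E
python3 - <<'E'
from h import *
import pickle
for n in("top","side","wrist"):
    im=get_image(n); pickle.dump(im,open(f"{n}.pkl","wb")); print(n,{k:v for k,v in im.items() if k not in("frame","world_to_cam")}, ray(im,280,210))
    cv2.imwrite(f"pics/{n}0.png",im["frame"][...,::-1])
print(observe())
E
```

```text
top {'fov_y': 55.30395465982794, 'cx': 279.3277722164174, 'cy': 214.47160998055276} (array([ 0.43359919, -0.04207098,  0.93227754]), array([ 0.10663344,  0.02121297, -0.99413611]))
side {'fov_y': 48.04689089621837, 'cx': 275.0800574128038, 'cy': 214.87800101473792} (array([ 0.52216928, -0.76375656,  0.67016746]), array([ 0.02414277,  0.79571163, -0.60537292]))
wrist {'fov_y': 62.45269626186006, 'cx': 283.4822310383984, 'cy': 207.05342200676128} (array([ 0.27848523, -0.48153968,  0.37339161]), array([-0.31568506, -0.11220428, -0.94229855]))
{'time_s': 0.15, 'q': array([-8.09758088e+01,  2.18334590e+01,  7.43706540e+01,  2.59399115e-04,
        8.38590273e+01, -1.23361711e+01]), 'qvel': array([ 0.01116389, -0.1281205 , -0.16377283, -0.04357995,  0.01992624,
       -0.04736026]), 'joint_efforts': array([ 1.88232400e-03, -4.48622239e+01, -2.31344193e+01, -1.54970735e-04,
        3.75164644e-03, -8.05677189e-06]), 'position': array([ 0.20029141, -0.51202035,  0.24486536]), 'tool_rot': array([[ 3.64232041e-01, -9.31308215e-01, -1.68405743e-04],
       [-9.31307609e-01, -3.64232001e-01,  1.08907263e-03],
       [-1.07560105e-03, -2.39837595e-04, -9.99999393e-01]]), 'ft_force': array([-0.1854222 , -0.2391197 ,  0.27505045]), 'wrist_torque': array([-0.00181589, -0.00549637, -0.00566339]), 'grip_width': 0.08544609130661508}
```

View pics/top0.png

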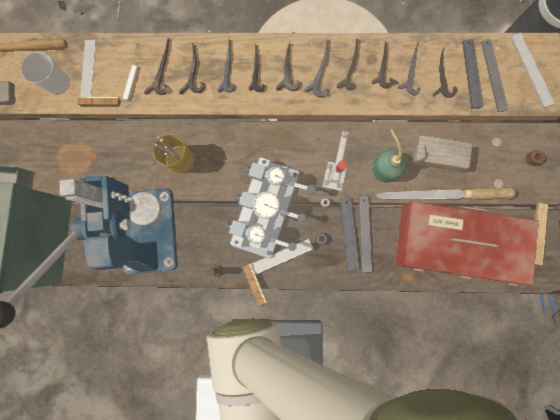

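View pics/side0.png

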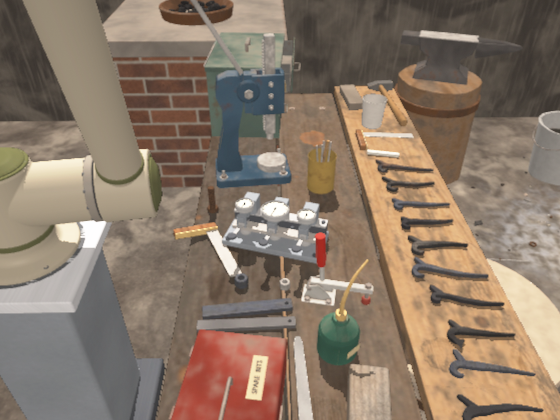

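Top view: the fixture is at about (267,205), the large dial is in the middle, and its pad is near (302,217). The side view agrees: large dial (275,211) in the middle. I'll zoom in on both.

Run:
```python
from h import *
import pickle
t=pickle.load(open("top.pkl","rb")); s=pickle.load(open("side.pkl","rb"))
a=cv2.resize(t["frame"][145:275,220:345],None,fx=4,fy=4,interpolation=cv2.INTER_CUBIC)
b=cv2.resize(s["frame"][180:310,205:340],None,fx=4,fy=4,interpolation=cv2.INTER_CUBIC)
cv2.imwrite("pics/c1.png",cv2.resize(np.hstack([a,np.zeros((520,0,3),np.uint8)]),None,fx=1,fy=1)[...,::-1]); cv2.imwrite("pics/c2.png",b[...,::-1])
print(t.keys())
for p in [(311,188),(302,217),(293,246)]: print("pad",on(t,*p,.07))
for p in [(276,175),(267,205),(257,235)]: print("dial",on(t,*p,.094))
```

```text
dict_keys(['frame', 'fov_y', 'cx', 'cy', 'world_to_cam'])
pad [ 0.57499308 -0.09029607  0.07      ]
pad [ 0.51150216 -0.07137532  0.07      ]
pad [ 0.44882768 -0.05269788  0.07      ]
dial [ 0.59809702 -0.01458642  0.094     ]
dial [0.53376513 0.00337825 0.094     ]
dial [0.47026559 0.02319874 0.094     ]
```

View pics/c1.png

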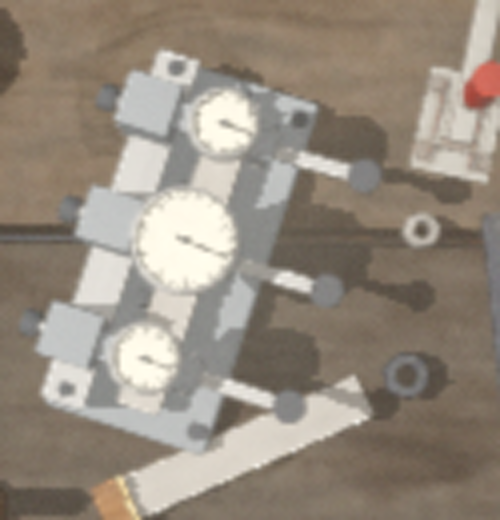

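View pics/c2.png

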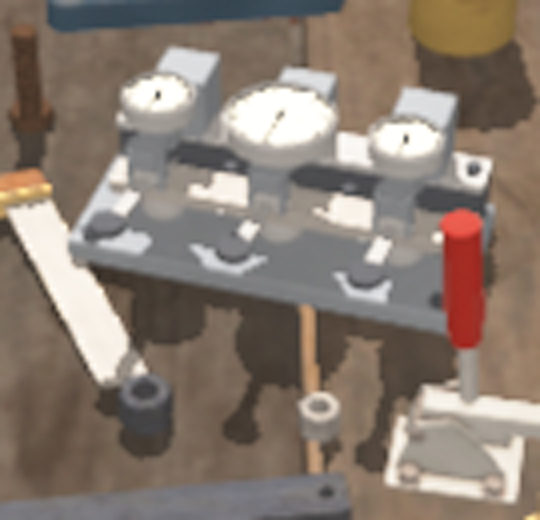

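The crops show the large dial at top (266,205), its pad at (301.5,217), and the same pad at side (264,242). The pad spacing comes out at 66.3 mm, as it should. The levers point along (-0.29,-0.96). I'll move above the pad at the present height, close the fingers and yaw +52° so the jaws lie along the bar.

```bash
python3 -m crank '[0,0,0.0455,0.0155,0.0219,0,0, 0,0,0.0455,0.0155,0.0219,0,0, 0,0,0.0455,0.0155,0.0219,0,0, 0,0,0.0455,0.0155,0.0219,0,0, 0,0,0.0455,0.0155,0.0219,0,0, 0,0,0.0455,0.0155,0.0219,0,0, 0,0,0.0455,0.0155,0.0219,0,0, 0,0,0.0455,0.0155,0.0219,0,0, 0,0,0.0455,0.0155,0.0219,0,0, 0,0,0.0455,0.0155,0.0219,0,0, 0,0,0.0455,0.0155,0.0219,0,0, 0,0,0.0455,0.0155,0.0219,0,0, 0,0,0.0455,0.0155,0.0219,0,0, 0,0,0.0455,0.0155,0.0219,0,0, 0,0,0.0455,0.0155,0.0219,0,0, 0,0,0.0455,0.0155,0.0219,0,0, 0,0,0.0455,0.0155,0.0219,0,0, 0,0,0.0455,0.0155,0.0219,0,0, 0,0,0.0455,0.0155,0.0219,0,0, 0,0,0.0455,0.0155,0.0219,0,0]'
python3 - <<'E'
from h import *
import pickle
s=pickle.load(open("side.pkl","rb")); t=pickle.load(open("top.pkl","rb"))
print(on(t,301.4,217.1,.07),on(s,263.9,242.1,.07))
w=get_image("wrist"); pickle.dump(w,open("w1.pkl","wb")); print(observe())
cv2.imwrite("pics/w1.png",w["frame"][...,::-1]); print(proj(w,(.5115,-.0715,.07)))
E
```

```text
time_s: 2.15
position: [0.5108, -0.0731, 0.2451]
tool_rot: [[0.959, -0.282, -0.0], [-0.282, -0.959, 0.0], [-0.0, -0.0, -1.0]]
ft_force: [1.0, -0.1, -0.4]
grip_width: 0.0
[ 0.51126861 -0.07008406  0.07      ] [ 0.51231187 -0.0767329   0.07      ]
{'time_s': 2.2, 'q': array([-21.03330647,  18.50033198,  79.5145708 ,   0.09055378,
        81.9925848 ,  -4.90388902]), 'qvel': array([-3.36940519, -1.15103234,  2.31772484, -0.61641746, -0.81856949,
       -0.83622715]), 'joint_efforts': array([-6.11278743e+00, -4.16861844e+01, -2.21111906e+01, -8.13405756e-01,
        1.55375968e-01, -4.46461549e-03]), 'position': array([ 0.51217518, -0.07065137,  0.24503779]), 'tool_rot': array([[ 9.60575431e-01, -2.78019151e-01,  4.39898886e-04],
       [-2.78019499e-01, -9.60574248e-01,  1.50761680e-03],
       [ 3.40920031e-06, -1.57048012e-03, -9.99998767e-01]]), 'ft_force': array([-0.98421163,  2.18184705, -1.17083437]), 'wrist_torque': array([ 0.03896963,  0.04599529, -0.00182001]), 'grip_width': 0.00025634891864386805}
(np.float64(284.08529643591794), np.float64(183.14677947525698))
```

View pics/w1.png

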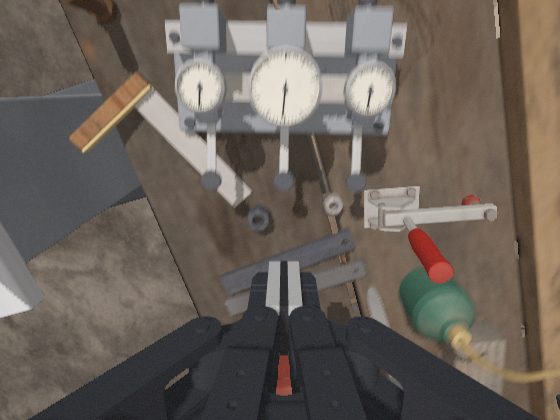

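Wrist view: the pad is at (284,181), where (284,183) was predicted. Large dial (285,87) lies straight ahead of it, so the target is right. Now I'll go down to about 10 mm above the pad.

```bash
python3 -m crank '[0,0,0,0,0,-0.01,0, 0,0,0,0,0,-0.02,0, 0,0,0,0,0,-0.02,0, 0,0,0,0,0,-0.02,0, 0,0,0,0,0,-0.02,0, 0,0,0,0,0,-0.02,0, 0,0,0,0,0,-0.02,0, 0,0,0,0,0,-0.015,0, 0,0,0,0,0,-0.005,0, 0,0,0,0,0,0,0, 0,0,0,0,0,0,0, 0,0,0,0,0,0,0]'
python3 - <<'E'
from h import *
import pickle
w=get_image("wrist"); pickle.dump(w,open("w2.pkl","wb")); o=observe(); print(o['time_s'],o['position'],o['ft_force'])
cv2.imwrite("pics/w2.png",w["frame"][...,::-1]); print(proj(w,(.5118,-.071,.07)),proj(w,o['position']-[0,0,.014]))
E
```

```text
time_s: 3.4
position: [0.5106, -0.0745, 0.096]
tool_rot: [[0.959, -0.284, 0.001], [-0.284, -0.959, -0.001], [0.001, 0.0, -1.0]]
ft_force: [-0.7, -0.6, -0.2]
grip_width: -0.0005
3.45 [ 0.51052774 -0.07439364  0.09597972] [-0.83021351 -0.29522853 -0.72728643]
(np.float64(284.4219497827556), np.float64(258.043008995754)) (np.float64(283.98137617661763), np.float64(276.8942329903981))
```

View pics/w2.png

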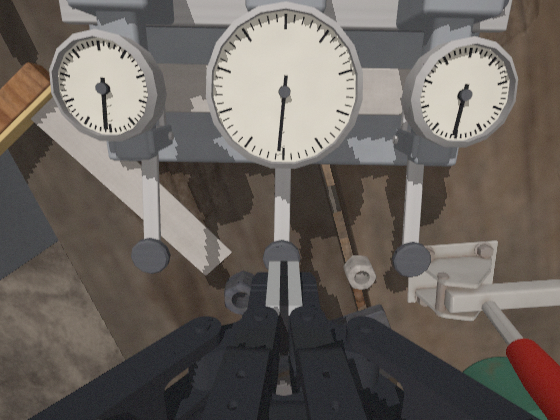

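Wrist view: pad disc centre (282,256), fingertip front edge at row 262 and about 7 mm ahead of the TCP axis. So the tip covers the pad's centre and stays off the lever arm. Dial pointer at rest points down (280,150). First press, slowly, to about 19 mm nominal, then I'll read the dial.

```bash
python3 -m crank '[0,0,0,0,0,-0.002,0, 0,0,0,0,0,-0.002,0, 0,0,0,0,0,-0.002,0, 0,0,0,0,0,-0.002,0, 0,0,0,0,0,-0.002,0, 0,0,0,0,0,-0.002,0, 0,0,0,0,0,-0.0015,0, 0,0,0,0,0,-0.0015,0, 0,0,0,0,0,-0.0015,0, 0,0,0,0,0,-0.0015,0, 0,0,0,0,0,-0.0015,0, 0,0,0,0,0,-0.0015,0, 0,0,0,0,0,-0.0015,0, 0,0,0,0,0,-0.0015,0, 0,0,0,0,0,-0.0015,0, 0,0,0,0,0,-0.0015,0, 0,0,0,0,0,-0.0015,0, 0,0,0,0,0,-0.0015,0, 0,0,0,0,0,0,0, 0,0,0,0,0,0,0]'
python3 - <<'E'
from h import *
import pickle
w=get_image("wrist"); pickle.dump(w,open("w3.pkl","wb")); o=observe(); print(o['time_s'],o['position'],o['ft_force'])
cv2.imwrite("pics/w3.png",w["frame"][...,::-1])
E
```

```text
time_s: 5.45
position: [0.5104, -0.0745, 0.0653]
tool_rot: [[0.959, -0.284, 0.0], [-0.284, -0.959, -0.001], [0.0, 0.0, -1.0]]
ft_force: [-1.0, -5.8, 4.1]
grip_width: 0.0003
5.5 [ 0.51037207 -0.07449534  0.06533814] [-1.90884393 -5.78241511  3.9091695 ]
```

View pics/w3.png

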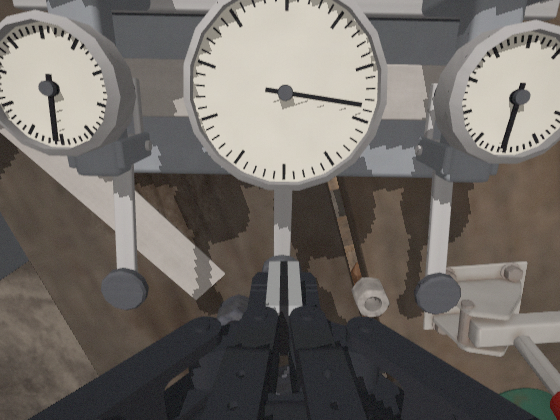

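At 19 mm sink the pointer has swung from pointing down to pointing right at (360,103), and only the large gauge moved. The wrist shows 4 N up and about 6 N outward, because the pad rubs outward as it turns. I'll follow its arc 2 mm outward and go 3 mm deeper.

```bash
python3 -m crank '[0,0,0,-0.0003,-0.001,-0.001,0, 0,0,0,-0.0003,-0.001,-0.001,0, 0,0,0,0,0,-0.001,0, 0,0,0,0,0,0,0, 0,0,0,0,0,0,0]'
python3 - <<'E'
from h import *
import pickle
w=get_image("wrist"); pickle.dump(w,open("w4.pkl","wb")); o=observe(); print(o['time_s'],o['position'],o['ft_force'])
cv2.imwrite("pics/w4.png",w["frame"][...,::-1])
E
```

```text
time_s: 6.0
position: [0.5098, -0.076, 0.0623]
tool_rot: [[0.959, -0.284, 0.0], [-0.284, -0.959, 0.0], [0.0, -0.0, -1.0]]
ft_force: [1.3, 1.4, 4.9]
grip_width: 0.0001
6.05 [ 0.50972716 -0.07600284  0.06232321] [0.8847716  0.62637218 5.28981335]
```

View pics/w4.png

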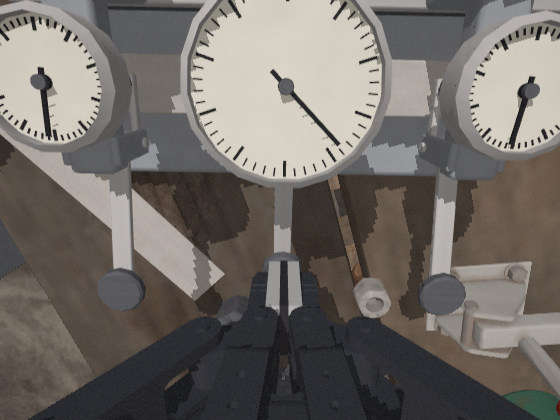

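The pointer has gone on to (339,145). That is about 313° from rest against 274° before, so roughly 0.39 rad, with 5 N at the pad: well down and short of the stop. The small pointers have not moved. Now I'll follow it up gently.

```bash
python3 -m crank '[0,0,0,0,0,0.001,0, 0,0,0,0,0,0.001,0, 0,0,0,0,0,0.001,0, 0,0,0,0,0,0.001,0, 0,0,0,0,0,0.001,0, 0,0,0,0,0,0.001,0, 0,0,0,0,0,0.001,0, 0,0,0,0,0,0.001,0, 0,0,0,0.0001,0.0002,0.001,0, 0,0,0,0.0001,0.0002,0.001,0, 0,0,0,0.0001,0.0002,0.001,0, 0,0,0,0.0001,0.0002,0.001,0, 0,0,0,0,0.0002,0.001,0, 0,0,0,0,0.0002,0.001,0, 0,0,0,0,0.0002,0.001,0, 0,0,0,0,0.0002,0.001,0, 0,0,0,0,0.0002,0.001,0, 0,0,0,0,0.0002,0.001,0, 0,0,0,0,0,0.001,0, 0,0,0,0,0,0.001,0]'
python3 -m crank '[0,0,0,0,0,0.001,0, 0,0,0,0,0,0.001,0, 0,0,0,0,0,0.001,0, 0,0,0,0,0,0.001,0, 0,0,0,0,0,0.001,0, 0,0,0,0,0,0.001,0, 0,0,0,0,0,0.001,0, 0,0,0,0,0,0,0, 0,0,0,0,0,0,0, 0,0,0,0,0,0,0]'
python3 - <<'E'
from h import *
import pickle
w=get_image("wrist"); pickle.dump(w,open("w5.pkl","wb")); o=observe(); print(o['time_s'],o['position'],o['ft_force'])
cv2.imwrite("pics/w5.png",w["frame"][...,::-1])
E
```

```text
time_s: 8.05
position: [0.5101, -0.0739, 0.0823]
tool_rot: [[0.959, -0.284, 0.0], [-0.284, -0.959, 0.001], [-0.0, -0.001, -1.0]]
ft_force: [0.4, 0.0, 0.4]
grip_width: 0.0002
time_s: 9.05
position: [0.5101, -0.0742, 0.0893]
tool_rot: [[0.959, -0.284, -0.0], [-0.284, -0.959, 0.0], [-0.0, -0.0, -1.0]]
ft_force: [0.5, -0.2, 0.6]
grip_width: -0.0
9.1 [ 0.5100955  -0.07423482  0.08929622] [-0.03140761 -0.31693349  1.2610677 ]
```

View pics/w5.png

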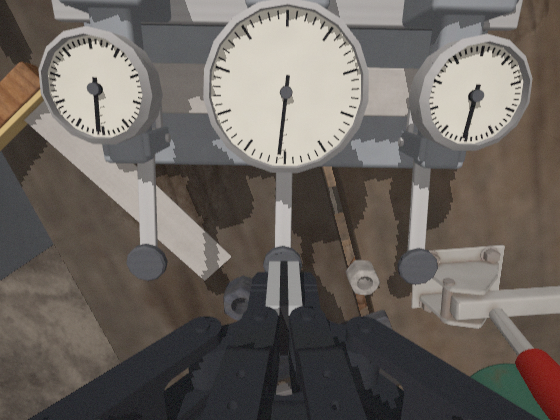

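The pointer is back at its rest mark (281,152). The first cycle is clean. Second press, along the arc.

```bash
python3 -m crank '[0,0,0,0,0,-0.002,0, 0,0,0,0,0,-0.002,0, 0,0,0,0,0,-0.002,0, 0,0,0,0,-0.0002,-0.0015,0, 0,0,0,-0.0001,-0.0002,-0.0015,0, 0,0,0,0,-0.0002,-0.0015,0, 0,0,0,-0.0001,-0.0002,-0.0015,0, 0,0,0,0,-0.0002,-0.0015,0, 0,0,0,-0.0001,-0.0002,-0.0015,0, 0,0,0,0,-0.0002,-0.0015,0, 0,0,0,-0.0001,-0.0002,-0.0015,0, 0,0,0,0,-0.0002,-0.0015,0, 0,0,0,0,-0.0002,-0.0015,0, 0,0,0,0,0,-0.0015,0, 0,0,0,0,0,-0.0015,0, 0,0,0,0,0,-0.0015,0, 0,0,0,0,0,-0.0015,0, 0,0,0,0,0,0,0, 0,0,0,0,0,0,0, 0,0,0,0,0,0,0]'
python3 - <<'E'
from h import *
import pickle
w=get_image("wrist"); pickle.dump(w,open("w6.pkl","wb")); o=observe(); print(o['time_s'],o['position'],o['ft_force'])
cv2.imwrite("pics/w6.png",w["frame"][:280,120:440,::-1])
E
```

```text
time_s: 11.1
position: [0.5097, -0.0762, 0.0624]
tool_rot: [[0.959, -0.284, 0.0], [-0.284, -0.959, -0.0], [0.0, -0.0, -1.0]]
ft_force: [-2.5, -3.2, 4.3]
grip_width: 0.0001
11.15 [ 0.50973396 -0.07617754  0.06238214] [-2.32227138 -2.59724207  4.89634137]
```

View pics/w6.png

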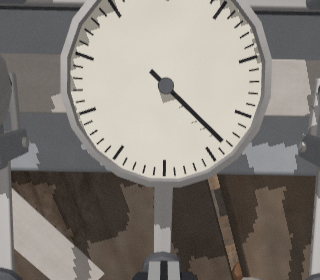

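The pointer is at crop (221,140), full frame (341,140), practically the same depth as the first press. Following it up, lifting off and withdrawing.

```bash
python3 -m crank '[0,0,0,0,0,0.001,0, 0,0,0,0,0,0.001,0, 0,0,0,0,0,0.001,0, 0,0,0,0,0,0.001,0, 0,0,0,0,0,0.001,0, 0,0,0,0,0,0.001,0, 0,0,0,0,0,0.001,0, 0,0,0,0,0,0.001,0, 0,0,0,0.0001,0.0002,0.001,0, 0,0,0,0.0001,0.0002,0.001,0, 0,0,0,0.0001,0.0002,0.001,0, 0,0,0,0.0001,0.0002,0.001,0, 0,0,0,0,0.0002,0.001,0, 0,0,0,0,0.0002,0.001,0, 0,0,0,0,0.0002,0.001,0, 0,0,0,0,0.0002,0.001,0, 0,0,0,0,0.0002,0.001,0, 0,0,0,0,0.0002,0.001,0, 0,0,0,0,0,0.001,0, 0,0,0,0,0,0.001,0]'
python3 -m crank '[0,0,0,0,0,0.001,0, 0,0,0,0,0,0.001,0, 0,0,0,0,0,0.001,0, 0,0,0,0,0,0.001,0, 0,0,0,0,0,0.001,0, 0,0,0,0,0,0.001,0, 0,0,0,0,0,0.002,0, 0,0,0,0,0,0.005,0, 0,0,0,0,0,0.01,0, 0,0,0,0,0,0.02,0, 0,0,0,0,0,0.02,0, 0,0,0,0,0,0.02,0, 0,0,0,0,0,0.02,0, 0,0,0,0,0,0.02,0, 0,0,0,0,0,0.02,0, 0,0,0,0,0,0.01,0, 0,0,0,0,0,0,0, 0,0,0,0,0,0,0, 0,0,0,0,0,0,0, 0,0,0,0,0,0,0]'
python3 - <<'E'
from h import *
import pickle
w=get_image("wrist"); t=get_image("top"); o=observe(); print(o['time_s'],o['position'],o['ft_force'])
cv2.imwrite("pics/w7.png",w["frame"][...,::-1])
E
```

```text
time_s: 13.15
position: [0.5101, -0.0739, 0.0823]
tool_rot: [[0.959, -0.284, -0.0], [-0.284, -0.959, 0.001], [-0.0, -0.001, -1.0]]
ft_force: [0.5, 1.2, 1.5]
grip_width: 0.0001
time_s: 15.15
position: [0.5099, -0.0741, 0.2345]
tool_rot: [[0.959, -0.284, -0.001], [-0.284, -0.959, 0.001], [-0.002, -0.0, -1.0]]
ft_force: [-0.6, -0.1, 0.1]
grip_width: -0.0002
15.25 [ 0.5100102  -0.07418491  0.23480994] [0.70011234 0.32509694 0.3294546 ]
```

View pics/w7.png

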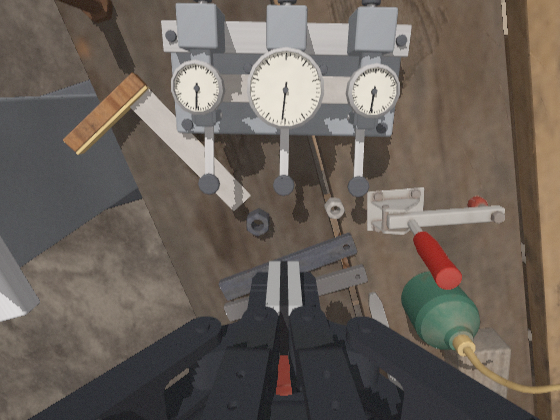

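The pointer (285,120) is at rest, all three levers are level, and the bystanders are where they were. The gripper is clear, so I'm handing in.

```bash
python3 -c "
from rig import *
print(close_job())"
```

```text
the job is handed in; nothing more can be done
None
```

I pressed the large gauge's pad (the middle gauge) down twice with the shut fingertips and followed it gently back up each time. I then withdrew to 0.23 m and handed the job in at about 15 s of the 45 s allowed.

- **Depth:** both presses went about 22 mm down, roughly 0.39 rad judged from the dial pointer. The two pointer readings agreed within a few degrees, at about 5 N vertical force.
- **Return:** I raised the finger at 10 mm/s until it was off the pad. After each cycle the pointer was back on its rest mark.
- **Other things on the bench:** the small gauges' pointers did not move. In the last wrist picture the square, nuts, flat bars and oil can looked unmoved. I did not check the tin, the bolt or the gauged bar closely at the end.

**Disagreements:**
- **Pad position:** the side view put the pad about 6 mm away from where the top view did. I went with the top view, because the wrist view and the dial's position agreed with it.
- **Sideways force:** the first press briefly showed about 6 N outward, as the pad turned under the fingertip. I followed the pad's arc outward and it fell to about 1 N. The second press showed about 3 to 4 N.

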